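Sweep the hub nuts into the catch trough

TASK

Sweep the three hexagonal hub nuts across the sorting station's deck with your fingertips and over its open edge, so that all three drop into the trough. Push them only, do not pick them up, and leave the round socket standing where it is on the deck and the can and the wrench undisturbed beside the station.

Things in the scene. Friction and masses are not known exactly. Their poses are not given: they have to be found in the camera images.
- station: Fixed grey sorting station. Its flat black deck, 75 mm above the bench, is 240 mm (x) by 320 mm (y), with a 4 mm thick steel rim 12 mm high at the back (inner face x = +120 mm) and the sides (inner faces y = +-160 mm). The edge nearest the robot (x = -120 mm) is open, without a lip; below it is the trough. Origin on the bench under the deck's centre; x points from open edge to back rim, z up.
- trough (a point): Centre of the inner floor of the open steel trough, part of the station, along the deck's open edge. Inside 100 mm (x, from the deck's edge outwards) by 320 mm (y); floor 4 mm above the bench, 4 mm thick outer and end walls up to 65 mm above the bench, 10 mm lower than the deck. Axes as the station's, 170 mm from its origin towards -x.
- nut1: Loose steel hexagonal hub nut, 32 mm across the flats (37 mm across the corners), 18 mm high, a 20 mm bore, about 70 g, lying flat on the deck at the start. All three nuts are alike. Origin at its centre, 9 mm above the deck; its z axis is the bore's axis.
- nut2: Loose steel hexagonal hub nut, 32 mm across the flats (37 mm across the corners), 18 mm high, a 20 mm bore, about 70 g, lying flat on the deck at the start. All three nuts are alike. Origin at its centre, 9 mm above the deck; its z axis is the bore's axis.
- nut3: Loose steel hexagonal hub nut, 32 mm across the flats (37 mm across the corners), 18 mm high, a 20 mm bore, about 70 g, lying flat on the deck at the start. All three nuts are alike. Origin at its centre, 9 mm above the deck; its z axis is the bore's axis.
- socket: Loose round steel wrench socket standing upright on the deck among the nuts, 30 mm in diameter, 45 mm high, 150 g. Must stay put. Nuts and socket lie at least 50 mm apart (centres) along the station's y, so each nut has a free straight lane to the open edge. Origin at the centre of its underside.
- can: Loose metal spray can standing on the bench to the robot's left of the station, 62 mm in diameter, 170 mm high. Must stay put. Origin at the centre of its underside.
- wrench: Loose steel wrench, 200 mm long, lying on the bench to the robot's right of the station. Must stay put. Origin at the middle of its underside, x along its length.
Mind the look-alikes: they are no part of the job. Leave any blue look-alike of the socket alone. What is shaped like the nut1 but orange is not meant.

How it is judged:
By the outcome, as a careful person would: the job done as asked, in the order asked, and still so for the second after the job is handed in, with the robot touching nothing.
It also fails if it takes over 51 s, if anything falls off the work surface, if the arm or the gripper's body presses on something with over 40 N, if the wrist force passes 120 N, or if a joint passes its speed limit or range.

ROBOT

A 6-joint arm with a two-finger parallel gripper is mounted at the origin on the work surface. World frame = base frame: x ahead of the robot, y to its left, z up, the work surface at z = 0. Lengths are in m, angles in degrees, forces in N, time in s.
With the tool pointing down it reaches from about 0.4 to 0.825 m from the base axis. Payload 7 kg.
Tool frame: the origin (TCP) lies between the finger pads; the fingertips stand 19 mm ahead of it and the grasp point (between the pads) is the TCP; z points along the fingers, y is the line along which they close (so a half turn about z gives the same grasp; the last joint's range is limited). The gripper opens to 88 mm and grips with 3 to 60 N. Pads are 19 mm wide; open, the fingers measure 130 mm over their backs; the gripper's body (78 mm by 193 mm) begins 47 mm behind the grasp point.
Start: joints at [92.424, 20.546, 0.682, 0, -70.136, -16.507], TCP at [0.164, 0.655, 0.246] pointing down, gripper open.
Joint ranges: [-176.03, 176.03], [-82.01, 121.73], [-58.28, 71.71], [-173.87, 95.51], [-174.79, -0.11], [-173.66, 173.66]. Speed limits (degrees/s): [136.94, 136.94, 172.46, 180, 180, 180].

INTERFACE

Orientations are given as [roll, pitch, yaw] about the fixed x, y, z axes, in that order (R = Rz(yaw) Ry(pitch) Rx(roll)).
In Python, from plant import get_obs, snapshot, close_job, spot_in, spot_point gives the robot as it stands.
- The arm moves only by the tool play_rows, never from a script. Its argument "plan" is a list of rows, each a list of 6 numbers: the shift along the tool's x, y, z in cm, then the turn, a rotation vector about the tool's x, y, z in degrees. A call has 1 to 20 rows; each row shifts and turns the commanded pose from where the row before left it, along the tool's axes as they then stand; what a row does not reach is not made up. A row lasts 1/12 s, in which the tool goes at most 41.7 mm and 7.16 degrees, less where a joint would pass 70% of its speed; a pose out of reach is approached as far as the arm can. A call is refused whole if a number of a shift passes 4.17 or a number of a turn 7.16, either way. A call with a gripper value outside its range is refused whole. "grip" is the finger opening in cm, from 0 to 8.76, set as the call begins (left out, the last holds). The fingers move at their own pace and stop on an object; the grip force is fixed at half the most. Time passes only in rows, so rows that do not move let the fingers close. It gives the time, the measured TCP pose, the force, the opening and the grip force at its end, in the units of the state.
- get_obs(): the state, without advancing time (a new reading comes with each control period).
- snapshot(name): name is "scene" or "top"; returns a dict with "frame" (480x640x3 uint8, red, green, blue), "fx", "fy", "cx", "cy" (pixels), "k1" (the pictures are not rectified: a ray, as slopes to the right and down, at radius r is drawn at 1 + k1 r^2 times it, then the intrinsics apply), "position" and "attitude" of the camera in the world. Camera axes: x right, y down, z forward; pixel columns grow to the right and rows downward; lengths in m; the calibration is good to about 2 mm. A picture is of the moment at which its call begins. There is no depth.
- close_job(): hands the job in; it is judged then, once.
Trained networks look in the newest picture that a camera, given by its name, has taken for a name from the list of things; names that differ only in an ending like _2 or _b are one class to them, and where a whole thing is asked for, a point or a joint stands for the part that bears it (a point fixed in the world has none). Each returns a list of dicts, best first, with "score" (0 to 1); they miss things now and then, are a little off and sometimes report something else, mostly with a low value. They report only what shows in the picture. A call takes as long as a camera call. They do not tell look-alikes from the thing itself.
- spot_in(camera, thing): "position" ([x, y, z] in m, in world coordinates, good to about 4 mm: the middle of the surface that is visible of it).
- spot_point(camera, thing): "position" ([x, y, z] in m, in world coordinates, good to about 4 mm: a listed point, or the origin of a listed thing).
The state is a dict: "clock": time; "joint_pos": joint angles; "qvel": joint speeds; "tau": joint torques, N m; "tool_pos": TCP position; "orientation": TCP orientation; "force": force on the tool from outside, world axes, zero at the start; "moment": the same for the moment, N m; "opening": finger opening in m; "gripper_force": force on a finger pad.
Only numpy, scipy, OpenCV 4.12 (cv2) and the standard library are available. Lean on these libraries where they do the work, as an engineer would, in place of code of your own. Each camera call takes 0.05 s, during which the arm holds its last target. There are 200 camera calls.

## Working session

There is one attempt and no reset: what is moved stays moved. The work goes in short steps, Python scripts to look and compute and a tool call to move; the robot and the scene stay as the last step left them, time stands still between calls to the robot, and variables do not carry over. Pictures are saved under pics/ and viewed, at most 10 in all, crops included, and the job is handed in when it is done.

Besides the shell and the picture viewer there is one more tool, called after "Request:" in YAML: its name, and indented under it one key for each argument. play_rows: Moves the arm, as the interface text tells. Its arguments: {"type":"object","properties":{"plan":{"type":"array","items":{"type":"array","items":{"type":"number"}}},"grip":{"type":"number"}},"required":["plan"]}

```bash
mkdir -p pics; cat > h.py <<'E'
import numpy as np,cv2
from plant import *
from scipy.spatial.transform import Rotation as R
def save(n,f):
    s=snapshot(n);cv2.imwrite(f,s['frame'][:,:,::-1]);return s
E
python3 - <<'E'
from h import *
for n in('top','scene'):
    s=save(n,f'pics/{n}0.png');print(n,{k:v for k,v in s.items() if k!='frame'})
    for t in('station','trough','nut1','socket','can','wrench'):
        for f in(spot_in,spot_point):print(t,f.__name__,[(np.round(d['position'],3).tolist(),round(d['score'],2)) for d in f(n,t)])
print(get_obs())
E
```

```text
top {'fx': 554.6598070769066, 'fy': 554.6598070769066, 'cx': 326.26931902238925, 'cy': 244.49492461097594, 'k1': -0.120514195466616, 'position': array([ 0.32852093, -0.00557816,  1.41709165]), 'attitude': array([-171.65604187,   -1.23016281,  -88.65343301])}
station call [([0.526, -0.058, 0.076], 0.9), ([0.6, -0.006, 0.091], 0.27)]
station call [([0.59, -0.058, 0.003], 0.92)]
trough call []
trough call [([0.417, -0.055, 0.005], 0.92)]
nut1 call [([0.608, 0.168, 0.016], 0.72), ([0.614, -0.094, 0.091], 0.59), ([0.601, -0.008, 0.096], 0.54), ([0.618, 0.064, 0.093], 0.51)]
nut1 call [([0.615, -0.091, 0.081], 0.74), ([0.601, -0.006, 0.084], 0.55), ([0.623, 0.066, 0.077], 0.49), ([0.61, 0.171, 0.008], 0.47)]
socket call [([0.533, -0.306, 0.048], 0.55), ([0.574, -0.184, 0.119], 0.48)]
socket call [([0.579, -0.18, 0.075], 0.7), ([0.538, -0.314, 0.005], 0.55)]
can call [([0.505, 0.368, 0.161], 0.59)]
can call [([0.507, 0.381, -0.003], 0.74), ([0.621, 0.066, 0.08], 0.25)]
wrench call [([0.532, -0.437, 0.004], 0.6)]
wrench call [([0.527, -0.435, -0.001], 0.59), ([0.615, -0.096, 0.08], 0.46)]
sc
[... 1005 characters left out ...]
29, -0.434, 0.004], 0.87)]
{'clock': 1.3, 'joint_pos': array([ 9.24240035e+01,  2.05466330e+01,  6.82380310e-01, -5.52965953e-04,
       -7.01353140e+01, -1.65072434e+01]), 'qvel': array([-0.02644336,  0.06156569, -0.03558929, -0.04254798,  0.06843863,
        0.05666339]), 'tau': array([-6.60643600e-04, -5.82395554e+01,  2.93281496e+01,  7.00199917e+00,
        1.23529651e-02, -4.18632646e-05]), 'tool_pos': array([0.16425393, 0.65469417, 0.24555963]), 'orientation': array([-1.79999732e+02,  6.21760848e-04, -1.40834278e+01]), 'force': array([ 0.16208412,  0.03909267, -0.03862239]), 'moment': array([ 0.03321082, -0.01017181,  0.00323887]), 'gripper_force': 0.0, 'opening': 0.08767002464449489}
```

View pics/top0.png

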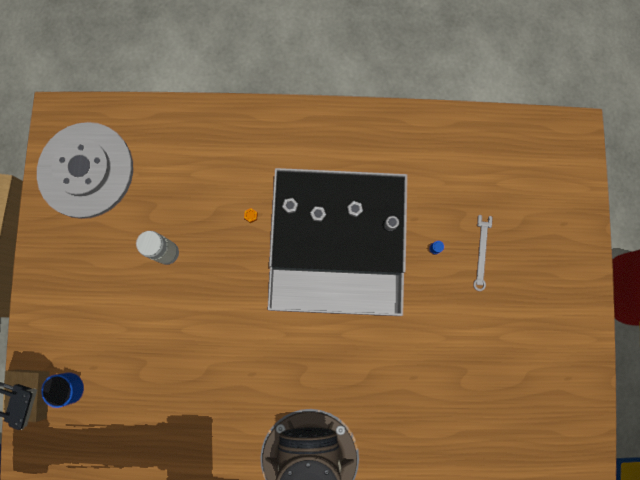

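View pics/scene0.png

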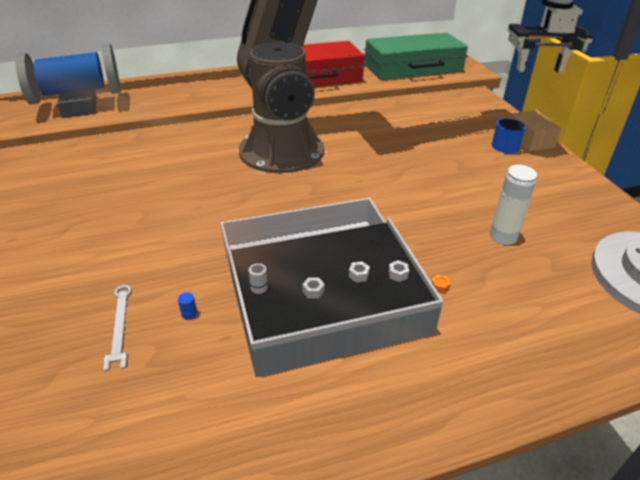

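The top view shows the nuts on the deck at about (290,205), (318,213) and (355,208), with the steel socket at (392,222). The look-alikes are off the deck: an orange nut at (250,215) and a blue socket at (437,247). The steel-grey parts on the black deck fit the description. I'll confirm that in a crop and work out the station yaw from the rim corners.

```bash
cat >> h.py <<'E'
def px2w(s,uv,z):
    K=np.array([[s['fx'],0,s['cx']],[0,s['fy'],s['cy']],[0,0,1]])
    p=(np.array(uv,float)-[s['cx'],s['cy']])/s['fx']; q=p.copy()
    for _ in range(20): q=p/(1+s['k1']*(q**2).sum(-1,keepdims=True))
    d=np.c_[q,np.ones(len(q))]@R.from_euler('xyz',s['attitude'],degrees=True).as_matrix().T
    return s['position']+d*((z-s['position'][2])/d[:,2])[:,None]
E
python3 - <<'E'
from h import *
s=save('top','pics/t1.png')
print(px2w(s,[(275,170),(407,174),(271,270),(405,272)],.087).round(3))
print(px2w(s,[(290,205),(318,213.5),(355,208.5)],.093).round(3))
print(px2w(s,[(393,222)],.12).round(3))
c=s['frame'][160:320,235:450,::-1];cv2.imwrite('pics/c1.png',cv2.resize(c,None,fx=3.6,fy=3.6,interpolation=cv2.INTER_CUBIC))
E
```

```text
[[ 0.707  0.102  0.087]
 [ 0.707 -0.226  0.087]
 [ 0.459  0.102  0.087]
 [ 0.462 -0.222  0.087]]
[[ 0.618  0.061  0.093]
 [ 0.599 -0.008  0.093]
 [ 0.614 -0.097  0.093]]
[[ 0.578 -0.187  0.12 ]]
```

View pics/c1.png

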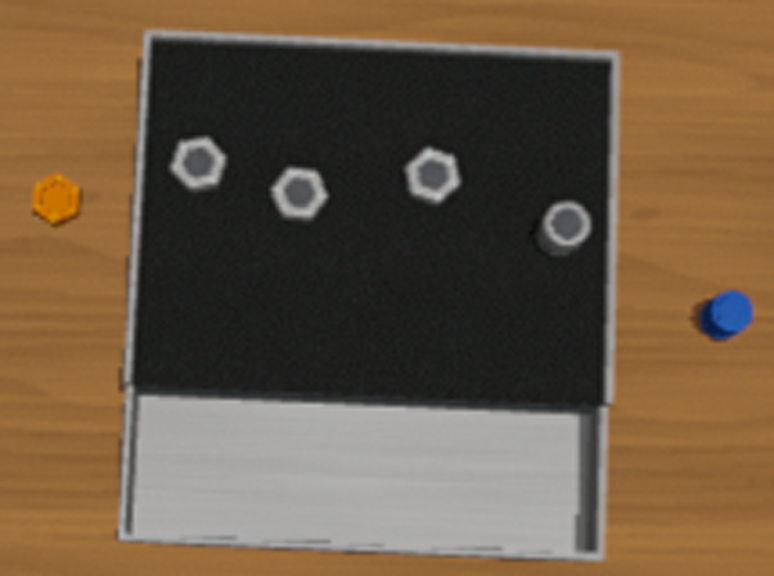

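The crop confirms it: three steel nuts and the steel socket are on the deck, and the orange and blue look-alikes are outside it. Station yaw is about 0, with the open edge at x≈0.467. First move: close the fingers, turn to yaw 0 and travel high.

Request:
play_rows:
  plan:
    - [0,0,0,0,0,-7.04]
    - [0,0,0,0,0,-7.04]
    - [2.6,3.15,0,0,0,0]
    - [2.6,3.15,0,0,0,0]
    - [2.6,3.15,0,0,0,0]
    - [2.6,3.15,0,0,0,0]
    - [2.6,3.15,0,0,0,0]
    - [2.6,3.15,0,0,0,0]
    - [2.6,3.15,0,0,0,0]
    - [2.6,3.15,0,0,0,0]
    - [2.6,3.15,0,0,0,0]
    - [2.6,3.15,0,0,0,0]
    - [2.6,3.15,0,0,0,0]
    - [2.6,3.15,0,0,0,0]
    - [2.6,3.15,0,0,0,0]
    - [2.6,3.15,0,0,0,0]
    - [2.6,3.15,0,0,0,0]
    - [2.6,3.15,0,0,0,0]
    - [2.6,3.15,0,0,0,0]
  grip: 0

```text
clock: 2.93
tool_pos: [0.6073, 0.1174, 0.2459]
orientation: [-180.0, -0.0, 0.0]
force: [1.7, 0.7, 0.0]
opening: 0.0006
gripper_force: 0.0
```

Request:
play_rows:
  plan:
    - [2.65,2.7,0,0,0,0]
    - [2.65,2.7,0,0,0,0]
    - [0,0,3.9,0,0,0]
    - [0,0,3.9,0,0,0]
    - [0,0,3.9,0,0,0]
    - [0,0,1.5,0,0,0]
    - [0,0,1.5,0,0,0]
    - [0,0,0,0,0,0]

```text
clock: 3.6
tool_pos: [0.6583, 0.0646, 0.0959]
orientation: [179.9, 0.2, -0.0]
force: [-0.4, -0.3, -0.1]
opening: 0.0002
gripper_force: 0.0
```

```bash
python3 - <<'E'
from h import *
s=save('scene','pics/s1.png')
c=s['frame'][180:390,200:460,::-1];cv2.imwrite('pics/s1c.png',cv2.resize(c,None,fx=2.8,fy=2.8,interpolation=cv2.INTER_CUBIC))
E
```

```text
(no output)
```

View pics/s1c.png

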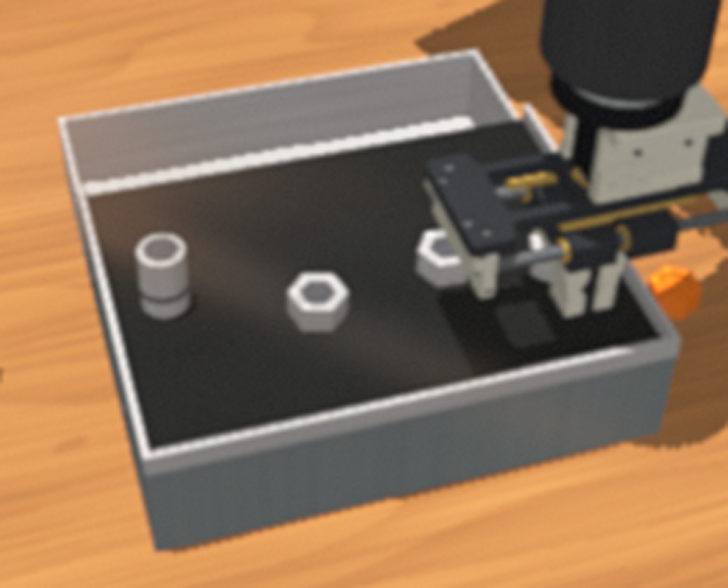

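```bash
python3 - <<'E'
from h import *
s=snapshot('scene');o=get_obs();print(o['tool_pos'],o['force'],o['opening'])
P=np.array([(485,295),(570,315),(605,310)])/2.8+[200,180]
for z in(.078,.11,.144,.16):print(z,px2w(s,P,z).round(3).tolist())
E
```

```text
[0.65917792 0.06508839 0.09815781] [-0.43020362 -0.39897026  0.08768991] 0.0005723929836238378
0.078 [[0.636, 0.011, 0.078], [0.668, 0.055, 0.078], [0.67, 0.078, 0.078]]
0.11 [[0.665, -0.003, 0.11], [0.695, 0.038, 0.11], [0.698, 0.06, 0.11]]
0.144 [[0.696, -0.019, 0.144], [0.725, 0.021, 0.144], [0.727, 0.041, 0.144]]
0.16 [[0.711, -0.026, 0.16], [0.739, 0.012, 0.16], [0.741, 0.032, 0.16]]
```

The fingers are closed, which matches the reported opening. The block at crop (485,295) is the body corner, about 0.144 m up and clear of everything. Now I'll sweep the first nut.

Request:
play_rows:
  plan:
    - [-0.6,0.1,0,0,0,0]
    - [-1.2,0.1,0,0,0,0]
    - [-1.2,0,0,0,0,0]
    - [-1.2,0,0,0,0,0]
    - [-1.2,0,0,0,0,0]
    - [-1.2,0,0,0,0,0]
    - [-1.2,0,0,0,0,0]
    - [-1.2,0,0,0,0,0]
    - [-1.2,0,0,0,0,0]
    - [-1.2,0,0,0,0,0]
    - [-1.2,0,0,0,0,0]
    - [-1.2,0,0,0,0,0]
    - [-1.2,0,0,0,0,0]
    - [-1.2,0,0,0,0,0]
    - [-1.2,0,0,0,0,0]
    - [-1.2,0,0,0,0,0]
    - [-1.2,0,0,0,0,0]
    - [-0.6,0,0,0,0,0]

```text
clock: 5.2
tool_pos: [0.4536, 0.0629, 0.0989]
orientation: [-180.0, -0.0, -0.0]
force: [-1.1, -0.5, 0.4]
opening: 0.0004
gripper_force: 0.0
```

```bash
python3 - <<'E'
from h import *
s=save('scene','pics/s2.png')
c=s['frame'][180:390,200:460,::-1];cv2.imwrite('pics/s2c.png',cv2.resize(c,None,fx=2.8,fy=2.8,interpolation=cv2.INTER_CUBIC))
for t in('nut1','socket'):print(t,[(np.round(d['position'],3).tolist(),round(d['score'],2)) for d in spot_point('scene',t)])
E
```

```text
nut1 [([0.613, -0.095, 0.088], 0.54), ([0.612, 0.168, 0.01], 0.53)]
socket [([0.581, -0.181, 0.075], 0.91), ([0.535, -0.31, -0.002], 0.7)]
```

View pics/s2c.png

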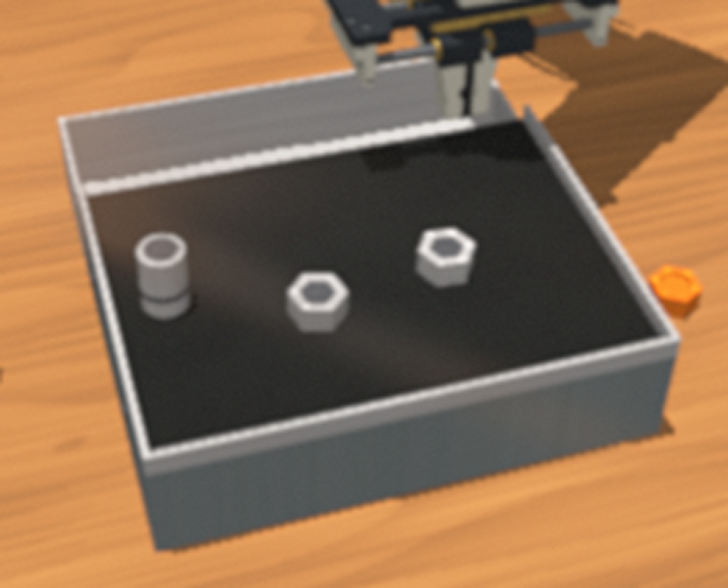

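The first nut has left the deck. The other two nuts at crop (446,257) and (317,300) and the socket at (162,275) haven't moved. Now the second nut.

Request:
play_rows:
  plan:
    - [0,0,-2.5,0,0,0]
    - [0,0,-2.5,0,0,0]
    - [3.8,1.38,0,0,0,0]
    - [3.8,1.38,0,0,0,0]
    - [3.8,1.38,0,0,0,0]
    - [3.8,1.38,0,0,0,0]
    - [3.8,1.38,0,0,0,0]
    - [0,0,0,0,0,0]
    - [0,0,2.5,0,0,0]
    - [0,0,1.5,0,0,0]
    - [0,0,1.0,0,0,0]
    - [0,0,0,0,0,0]
    - [0,0,0,0,0,0]

```text
clock: 6.43
tool_pos: [0.6454, -0.0059, 0.0983]
orientation: [180.0, 0.0, 0.0]
force: [-0.4, 0.4, 1.3]
opening: 0.0003
gripper_force: 0.0
```

Request:
play_rows:
  plan:
    - [-0.6,0,0,0,0,0]
    - [-1.2,0,0,0,0,0]
    - [-1.2,0,0,0,0,0]
    - [-1.2,0,0,0,0,0]
    - [-1.2,0,0,0,0,0]
    - [-1.2,0,0,0,0,0]
    - [-1.2,0,0,0,0,0]
    - [-1.2,0,0,0,0,0]
    - [-1.2,0,0,0,0,0]
    - [-1.2,0,0,0,0,0]
    - [-1.2,0,0,0,0,0]
    - [-1.2,0,0,0,0,0]
    - [-1.2,0,0,0,0,0]
    - [-1.2,0,0,0,0,0]
    - [-1.2,0,0,0,0,0]
    - [-1.2,0,0,0,0,0]
    - [-0.4,0,0,0,0,0]

```text
clock: 7.85
tool_pos: [0.4538, -0.0058, 0.0995]
orientation: [-180.0, -0.1, 0.0]
force: [0.3, 0.0, 0.6]
opening: 0.0001
gripper_force: 0.0
```

```bash
python3 - <<'E'
from h import *
s=save('scene','pics/s3.png')
for t in('nut1','socket'):print(t,[(np.round(d['position'],3).tolist(),round(d['score'],2)) for d in spot_point('scene',t)])
E
```

```text
nut1 [([0.613, 0.166, 0.009], 0.74), ([0.616, -0.096, 0.084], 0.64)]
socket [([0.537, -0.311, 0.001], 0.68), ([0.575, -0.183, 0.076], 0.63)]
```

View pics/s3.png

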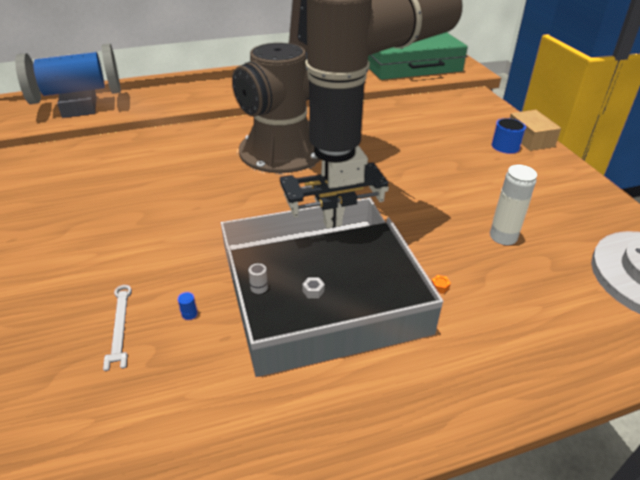

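The second nut is off the deck, and the can, wrench and socket look unchanged. Before the last sweep I'll check the height of the gripper body's end stub, because it will pass over the socket.

```bash
python3 - <<'E'
from h import *
s=snapshot('scene')
v=[((485,295),(.6592,.0651,.0982)),((372,82),(.4536,.0629,.0989))]
for uv,t in v:
  for z in(.10,.12,.13,.145,.16):print(z,(px2w(s,[np.array(uv)/2.8+[200,180]],z)[0]-t).round(4))
E
```

```text
0.1 [-0.0034 -0.064   0.0018]
0.12 [ 0.015  -0.0731  0.0218]
0.13 [ 0.0242 -0.0777  0.0318]
0.145 [ 0.038  -0.0845  0.0468]
0.16 [ 0.0518 -0.0913  0.0618]
0.1 [-0.0244 -0.0581  0.0011]
0.12 [ 0.0014 -0.0673  0.0211]
0.13 [ 0.0143 -0.0719  0.0311]
0.145 [ 0.0336 -0.0788  0.0461]
0.16 [ 0.0529 -0.0857  0.0611]
```

Both views put the stub bottom at about z≥0.145, against the socket top at 0.120, so it clears. Now the third nut.

Request:
play_rows:
  plan:
    - [0,0,-2.5,0,0,0]
    - [0,0,-2.5,0,0,0]
    - [3.4,1.48,0,0,0,0]
    - [3.4,1.48,0,0,0,0]
    - [3.4,1.48,0,0,0,0]
    - [3.4,1.48,0,0,0,0]
    - [3.4,1.48,0,0,0,0]
    - [3.4,1.48,0,0,0,0]
    - [0,0,0,0,0,0]
    - [0,0,2.5,0,0,0]
    - [0,0,1.5,0,0,0]
    - [0,0,1.0,0,0,0]
    - [0,0,0,0,0,0]
    - [0,0,0,0,0,0]

```text
clock: 9.22
tool_pos: [0.6594, -0.0948, 0.0983]
orientation: [180.0, 0.0, 0.0]
force: [-0.2, 0.3, 0.5]
opening: 0.0005
gripper_force: 0.0
```

Request:
play_rows:
  plan:
    - [-0.6,0,0,0,0,0]
    - [-1.2,0,0,0,0,0]
    - [-1.2,0,0,0,0,0]
    - [-1.2,0,0,0,0,0]
    - [-1.2,0,0,0,0,0]
    - [-1.2,0,0,0,0,0]
    - [-1.2,0,0,0,0,0]
    - [-1.2,0,0,0,0,0]
    - [-1.2,0,0,0,0,0]
    - [-1.2,0,0,0,0,0]
    - [-1.2,0,0,0,0,0]
    - [-1.2,0,0,0,0,0]
    - [-1.2,0,0,0,0,0]
    - [-1.2,0,0,0,0,0]
    - [-1.2,0,0,0,0,0]
    - [-1.2,0,0,0,0,0]
    - [-1.2,0,0,0,0,0]
    - [-0.6,0,0,0,0,0]

```text
clock: 10.72
tool_pos: [0.4534, -0.0947, 0.0988]
orientation: [-180.0, 0.0, -0.0]
force: [-1.3, 0.3, 0.2]
opening: 0.0005
gripper_force: 0.0
```

Request:
play_rows:
  plan:
    - [0,0,-3.5,0,0,0]
    - [0,0,-3.5,0,0,0]
    - [0,0,-3.5,0,0,0]
    - [0,0,-3.5,0,0,0]
    - [3,-3,0,0,0,0]
    - [3,-3,0,0,0,0]
    - [3,-3,0,0,0,0]
    - [3,-3,0,0,0,0]
    - [3,-3,0,0,0,0]
    - [3,-3,0,0,0,0]
    - [3,-3,0,0,0,0]
    - [3,-3,0,0,0,0]
    - [0,0,0,0,0,0]

```text
clock: 11.8
tool_pos: [0.6943, 0.1457, 0.2355]
orientation: [179.9, 0.1, 0.2]
force: [-1.4, -0.3, -1.0]
opening: 0.0003
gripper_force: 0.0
```

```bash
python3 - <<'E'
from h import *
s=save('top','pics/t2.png')
for t in('nut1','socket','can','wrench'):print(t,[(np.round(d['position'],3).tolist(),round(d['score'],2)) for d in spot_point('top',t)])
c=s['frame'][150:330,140:500,::-1];cv2.imwrite('pics/t2c.png',cv2.resize(c,None,fx=2.2,fy=2.2,interpolation=cv2.INTER_CUBIC))
E
```

```text
nut1 [([0.422, 0.075, 0.011], 0.68), ([0.607, 0.17, 0.004], 0.62), ([0.417, -0.102, 0.011], 0.59), ([0.448, -0.009, 0.02], 0.54)]
socket [([0.536, -0.312, 0.004], 0.67), ([0.582, -0.182, 0.076], 0.49)]
can []
wrench [([0.528, -0.432, -0.0], 0.9)]
```

View pics/t2c.png

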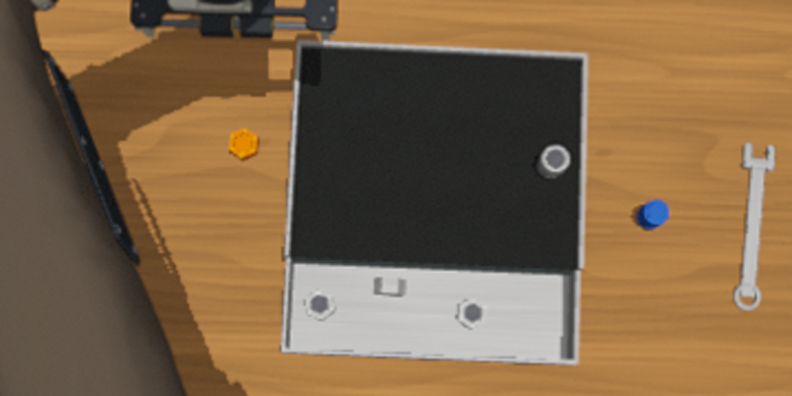

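All three nuts are in the trough, at crop (320,303), (390,287) (on its side) and (471,313). The socket is still standing at (554,160). The arm hides the can here, so I'll check it in the scene view and then hand in.

```bash
python3 - <<'E'
from h import *
save('scene','pics/s4.png')
r=spot_point('scene','can');print([(np.round(d['position'],3).tolist(),round(d['score'],2)) for d in r])
o=get_obs();print(o['qvel'].round(1),o['force'].round(1))
if r and np.linalg.norm(np.array(r[0]['position'])[:2]-[.505,.383])<.012: print(close_job())
E
```

```text
[]
[-0.1 -0.1  0.3  0.  -0.  -0.1] [-0.5 -0.1  0.3]
```

View pics/s4.png

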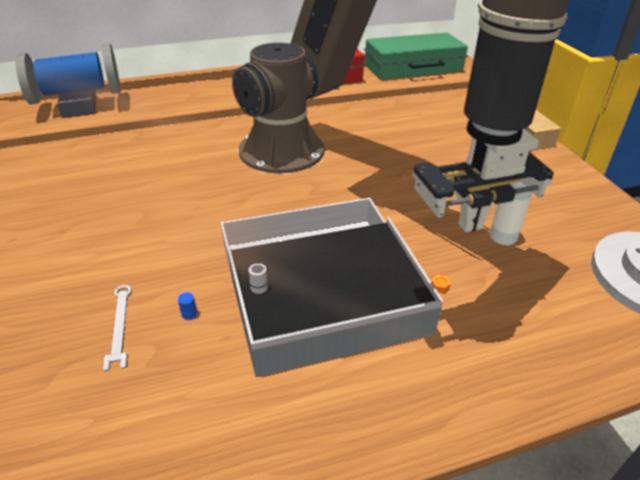

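The can stands with its foot at (506,240), as in the first picture, only hidden behind the gripper. The gripper is about 0.24 m from it, and the socket and wrench are unchanged. Handing in.

```bash
python3 -c "from plant import *;print(close_job())"
```

```text
the job is handed in; nothing more can be done
None
```

All three nuts were swept into the trough (one came to rest on its side), the socket, can and wrench look unmoved in the last pictures, and the job was handed in at about 12 s of the 51 s limit; no verdict was returned.

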